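# Close a plaster mould in the bench press

### The arm

A 6-joint arm with a two-finger parallel gripper is mounted at the origin on the work surface. World frame = base frame: x ahead of the robot, y to its left, z up, the work surface at z = 0. Lengths are in mm, angles in degrees, forces in N, time in s.
With the tool pointing down it reaches from about 400 to 825 mm from the base axis. Payload 7 kg.
Tool frame: the origin (TCP) lies between the finger pads; the fingertips stand r.tip_reach ahead of it and the grasp point (between the pads) is the TCP (r.tip_reach is the distance from the TCP to the fingertips, in mm); z points along the fingers, y is the line along which they close (so a half turn about z gives the same grasp; the last joint's range is limited). The gripper opens to 88 mm and grips with 3 to 60 N. Pads are 19 mm wide; open, the fingers measure 130 mm over their backs; the gripper's body (78 mm by 193 mm) begins 47 mm behind the grasp point.
Start: joints at [-56.545, 20.546, 0.682, 0, -70.136, -16.507], TCP at [196.739, -645.669, 245.561] pointing down, gripper open.
Joint ranges: [-176.03, 176.03], [-82.01, 121.73], [-58.28, 71.71], [-173.87, 95.51], [-174.79, -0.11], [-173.66, 173.66]. Speed limits (degrees/s): [136.94, 136.94, 172.46, 180, 180, 180].

### API

Orientations are given as a 3x3 rotation matrix whose columns are the frame's x, y, z axes.
In Python, from cell import r gives the robot as it stands.
- The arm moves only by the shell command python3 -m creep 'ROWS' [FORCE]. ROWS is a JSON object of lists of equal length, an entry for each row: "jaw": the gripper command: -1 is fully open, 1 is shut, values between are in proportion; "xyz": the shift along the tool's x, y, z in cm, a list of three; "turn": the turn about the tool's z in degrees. A call has 1 to 8 rows; each row shifts and turns the commanded pose from where the row before left it, along the tool's axes as they then stand; what a row does not reach is not made up. A row lasts 1/12 s, in which the tool goes at most 41.7 mm and 7.16 degrees, less where a joint would pass 70% of its speed; a pose out of reach is approached as far as the arm can. A call is refused whole if a number of a shift passes 4.17 or a number of a turn 7.16, either way. A call with a gripper value outside its range is refused whole. The fingers move at their own pace and stop on an object; FORCE is the grip in N (left out, the last holds). Time passes only in rows, so rows that do not move let the fingers close. It gives the time, the measured TCP pose, the force, the opening and the grip force at its end, in the units of the state.
- r.state(): the state, without advancing time (a new reading comes with each control period).
- r.capture(name): name is "side" or "top"; returns a dict with "image" (480x640x3 uint8, red, green, blue), "range_z" (480x640 float32, mm along the optical axis (not along the pixel's ray), 0 where there is no reading), "fov_y" (degrees; the focal length in pixels is half the picture's height over the tangent of half this angle, whatever the lens; pixels are square), "cx", "cy" (the principal point, pixels), "rvec" (rotation vector, rad) and "tvec" (3), from world to camera coordinates, as OpenCV has them. Camera axes: x right, y down, z forward; pixel columns grow to the right and rows downward; lengths in mm; the calibration is good to about 2 mm. A picture is of the moment at which its call begins.
- r.finish_job(): hands the job in; it is judged then, once.
The state is a dict: "t": time; "qpos": joint angles; "dq": joint speeds; "joint_torque": joint torques, N m; "ee_pos": TCP position; "eef_rot": TCP orientation; "force": force on the tool from outside, world axes, zero at the start; "moment": the same for the moment, N m; "opening": finger opening in mm; "gripper_force": force on a finger pad.
Only numpy, scipy, OpenCV 4.12 (cv2) and the standard library are available. Lean on these libraries where they do the work, as an engineer would, in place of code of your own. Each camera call takes 0.05 s, during which the arm holds its last target. There are 200 camera calls.

### The job

Close the plaster mould: lift the ribbed top half off the sloping rack, lower it gently, without letting it fall, onto the bottom half in the bench press until it sits fully home between the four corner guides, and let go of it. Then pull the press's sprung lever over to its stop, let it swing all the way back, and leave the mould closed. Do not disturb the mug, the jar or the round mould standing nearby.

Things in the scene. Friction and masses are not known exactly. Their poses are not given: they have to be found in the camera images.
- top_half: Top half of the mould, 0.5 to 0.8 kg: plaster slab 120 (x) x 160 (y) x 24 mm (z); on its upper face, centred, a rib as handle, 90 mm along x, 26 mm wide in y, 42 mm tall. Origin: centre of the flat underside; z out of the upper face (rib top at z = 66 mm). It starts on the rack's slope, x pointing up the slope, low edge on the ledge. Symmetrical: either way round is right.
- rack: Fixed wooden rack, 230 mm wide, with a board sloping at 30 degrees (0.52 rad) that rises in the rack's +x direction, and a ledge 14 mm tall along its low edge. Origin: on the bench under its middle; x is horizontal and points roughly back towards the robot: the slope faces away from it.
- press: Fixed bench press. On its bed the fixed bottom mould half: plaster block 120 (x) x 160 (y) mm, top face 60 mm above the bench. At each corner a steel angle guide (legs 28 mm, 7 mm thick) rises 10 mm above the top face, 1.5 mm clear of the top half on every side. Block and guides may sit off-centre along y (see seat). Lever shaft on the -y side. Origin: on the bench under its middle.
- seat (a point): Middle of the press at the height of the bottom half's top face (60 mm above the bench); axes as the press (z up). The true centre of the bottom half and its guides lies within 8 mm of this point along the press's y (no offset in x or yaw); how far is not told: feel or look for it.
- lever (a joint): Angle of the press lever: 0 at rest (handle leaning 0.8 rad from vertical to the press's -y side), 1.4 rad at its stop (leaning 0.6 rad to the +y side, pad down on the edge of the top half). Sprung towards 0; takes 3 to 8 N at the handle. It reaches its stop only if the top half is fully home.
- lever_grip (a point): Middle of the lever's horizontal black round handle bar, 20 mm thick, 80 mm long along the press's x, held at one end (+x) by the lever's arm, so it is free from above at its middle. It moves on an arc of radius 120 mm about the lever hinge.
- lever_hinge (a point): Point of the lever axis level along x with the middle of the handle bar, 93 mm above the bench; the axis runs along the press's x. Fixed.
- mug: White mug, 80 mm across, 92 mm tall, standing; bystander. Origin: centre of its underside.
- round_mould: Round plaster mould, 100 mm across, 50 mm tall; bystander. Origin: centre of its underside.
- jar: White jar, 64 mm across, 100 mm tall; bystander. Origin: centre of its underside.
Things that resemble listed ones, but are neither listed nor needed, are in the scene too. Leave any orange look-alike of the top_half alone.

How it is judged (in metres and radians):
On the way, in this order (a step that is already met when the one before it is completed fails the run):
1. the top half lies fully home on the bottom half, between the guides, and is let go (x of top_half in the frame of seat between -0.005 and 0.005 m and y of top_half in the frame of seat between -0.013 and 0.013 m and z of top_half in the frame of seat between -0.0025 and 0.0025 m and angle between the y axis of top_half and the y axis of seat, either way round below 0.06 rad and angle between top_half's own z axis and vertical below 0.03 rad and contact force between the fingers and top_half below 0.1 N), for 0.2 s.
2. the lever is at its stop with the mould closed (x of top_half in the frame of seat between -0.005 and 0.005 m and y of top_half in the frame of seat between -0.013 and 0.013 m and z of top_half in the frame of seat between -0.0025 and 0.0025 m and angle between the y axis of top_half and the y axis of seat, either way round below 0.06 rad and angle between top_half's own z axis and vertical below 0.03 rad and value of joint lever above 1.33 rad), for 0.1 s.
At the end, for the whole second after the job is handed in: The top half rests level and still, let go, fully home on the bottom half between the guides: underside within 2.5 mm in height of the seat, level within 1.7 degrees, yaw within 3.4 degrees (either way round), within 5 mm in x and 13 mm in y of the seat; the lever is back within 0.08 rad of rest (x of top_half in the frame of seat between -0.005 and 0.005 m and y of top_half in the frame of seat between -0.013 and 0.013 m and z of top_half in the frame of seat between -0.0025 and 0.0025 m and angle between the y axis of top_half and the y axis of seat, either way round below 0.06 rad and angle between top_half's own z axis and vertical below 0.03 rad and value of joint lever below 0.08 rad and linear speed of top_half below 0.01 m/s); the robot touches nothing.
It fails at once if the top half comes down on the bottom half fast (over 0.3 m/s, a fall of about 5 mm) (distance between top_half and seat below 0.02 m and linear speed of top_half above 0.3 m/s).
It fails at once if the top half is dropped, banged or forced on the press (over 60 N) (contact force between top_half and press above 60 N).
It fails at once if the mug is moved more than 30 mm or tipped (distance of mug from where it was at the start of the episode above 0.03 m or angle between mug's own z axis and vertical above 0.3 rad).
It fails at once if the round mould is moved more than 30 mm or tipped (distance of round_mould from where it was at the start of the episode above 0.03 m or angle between round_mould's own z axis and vertical above 0.3 rad).
It fails at once if the jar is moved more than 30 mm or tipped (distance of jar from where it was at the start of the episode above 0.03 m or angle between jar's own z axis and vertical above 0.3 rad).
It also fails if it takes over 72 s, if anything falls off the work surface, if the arm or the gripper's body presses on something with over 40 N, if the wrist force passes 120 N, or if a joint passes its speed limit or range.

## Working session

There is one attempt and no reset: what is moved stays moved. The work goes in short steps, Python scripts to look and compute and a shell command to move; the robot and the scene stay as the last step left them, time stands still between calls to the robot, and variables do not carry over. Pictures are saved under pics/ and viewed, at most 10 in all, crops included, and the job is handed in when it is done.

```bash
ls; mkdir -p pics; cat > h.py <<'E'
import numpy as np, cv2
from cell import r
def cap(n):
    c=r.capture(n); c['R']=cv2.Rodrigues(np.array(c['rvec'],float))[0]; c['t']=np.array(c['tvec'],float).ravel()
    c['f']=240/np.tan(np.radians(c['fov_y'])/2); return c
def cloud(c):
    z=c['range_z'].astype(float); v,u=np.mgrid[:480,:640]
    P=np.dstack([(u-c['cx'])*z/c['f'],(v-c['cy'])*z/c['f'],z])
    W=(P-c['t'])@c['R']; W[z==0]=np.nan; return W
def save(c,n): cv2.imwrite('pics/'+n,c['image'][:,:,::-1])
E
python3 - <<'E'
from h import *
for n in('top','side'):
    c=cap(n); save(c,n+'0.png'); np.save(n+'0.npy',cloud(c)); np.save(n+'i.npy',c['image'])
    print(n,c['f'],(-c['R'].T@c['t']).round(),c['R'].round(2).tolist())
s=r.state(); print(s['eef_rot'],r.tip_reach,s['force'])
E
```

```text
pics
top 551.0135555058955 [ 267.   89. 1644.] [[0.02, -1.0, 0.01], [-0.99, -0.02, -0.14], [0.14, -0.0, -0.99]]
side 489.81370736336606 [ 409. 1008. 1071.] [[-1.0, -0.07, -0.02], [-0.04, 0.72, -0.7], [0.06, -0.69, -0.72]]
[[-9.56585141e-01 -2.91452382e-01 -6.13672939e-04]
 [-2.91452979e-01  9.56584085e-01  1.43180575e-03]
 [ 1.69726570e-04  1.54850091e-03 -9.99998787e-01]] 19.0 [-0.70584342 -0.03543532 -0.18621464]
```

View pics/top0.png

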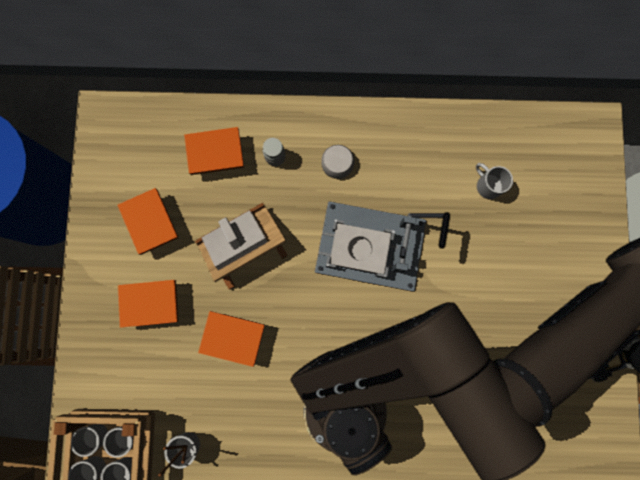

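View pics/side0.png

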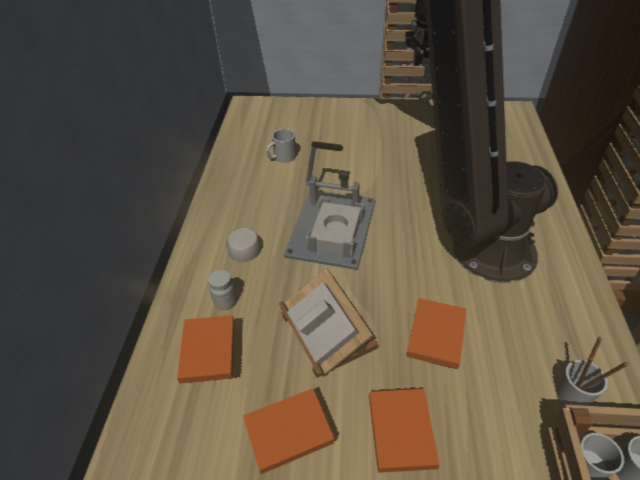

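The top view shows the slab on the rack at about (235,240) with its rib running from (222,222) to (240,245). The press is at (370,247), with its handle bar at (445,230). The side view shows the slab at (320,320), the rib at (317,318), the press block at (336,228) and the handle at (326,146).

```bash
cat > m.py <<'E'
from h import *
def rect(p): 
    (c,s,a)=cv2.minAreaRect(p.astype(np.float32)); return np.round(c,1),np.round(s,1),round(a,1),np.round(cv2.boxPoints((c,s,a)),0).tolist()
for n in('top','side'):
    W=np.load(n+'0.npy'); I=np.load(n+'i.npy').astype(int); sat=I.max(2)-I.min(2)
    print('==',n)
    u0,v0,u1,v1=(195,200,290,290) if n=='top' else (278,265,380,375)
    P=W[v0:v1,u0:u1].reshape(-1,3); S=sat[v0:v1,u0:u1].ravel(); B=I[v0:v1,u0:u1].max(2).ravel()
    ok=np.isfinite(P[:,0])&(S<32)&(B>60)&(P[:,2]>40); Q=P[ok]
    # RANSAC plane for slab top
    rng=np.random.default_rng(0); best=None
    for _ in range(300):
        a,b,c=Q[rng.choice(len(Q),3,False)]; m=np.cross(b-a,c-a); l=np.linalg.norm(m)
        if l<500: continue
        m/=l; m*=np.sign(m[2]); k=abs((Q-a)@m)<3
        if best is None or k.sum()>best.sum(): best=k
    q=Q[best]; o=q.mean(0); m=np.linalg.svd(q-o,full_matrices=False)[2][2]; m*=np.sign(m[2])
    print('slab n',m.round(3),'tilt',np.degrees(np.arccos(m[2])).round(1),'n',best.sum(),'o',o.round(1))
    up=np.array([0,0,1])-m[2]*m; up/=np.linalg.norm(up); lat=np.cross(m,up)
    d=(Q-o)@m
    for nm,k in(('slab',abs(d)<5),('rib',(d>36)&(d<50))):
        X=np.c_[(Q-o)@up,(Q-o)@lat][k]
        c,s,a,_=rect(X); print(nm,k.sum(),'d',np.median(d[k]).round(1),'size',s,a,'centre',(o+c[0]*up+c[1]*lat+m*np.median(d[k])).round(1),'up',up.round(3))
    # press
    u0,v0,u1,v1=(312,195,470,300) if n=='top' else (280,135,380,270)
    P=W[v0:v1,u0:u1]; S=sat[v0:v1,u0:u1]; B=I[v0:v1,u0:u1].max(2)
    for z in range(0,240,10): print(z,int(((P[...,2]>=z)&(P[...,2]<z+10)).sum()),end='; ')
    print()
    k=(abs(P[...,2]-60)<6)&(B>110)&(S<40)
    kk=cv2.morphologyEx(k.astype(np.uint8),cv2.MORPH_OPEN,np.ones((3,3)))
    print('block',kk.sum(),rect(P[kk>0][:,:2]),np.median(P[kk>0][:,2]))
    k=P[...,2]>150; print('lever',rect(P[k][:,:2]),np.percentile(P[k][:,2],[5,50,95]))
    k=(B<35)&(P[...,2]>90); print('dark',k.sum(),rect(P[k][:,:2]),np.percentile(P[k][:,2],[5,50,95]))
    k=(P[...,2]>8)&(P[...,2]<30)&(S<30); print('base',rect(P[k][:,:2]),np.median(P[k][:,2]))
E
python3 m.py
```

```text
== top
slab n [0.431 0.27  0.861] tilt 30.6 n 1018 o [482.5 333.6  89.8]
slab 1325 d 0.0 size [160.6 125.1] 88.8 centre [486.1 336.   87.3] up [-0.73  -0.457  0.509]
rib 222 d 41.6 size [26. 92.] 89.3 centre [504.  346.8 123.2] up [-0.73  -0.457  0.509]
0 5222; 10 3467; 20 740; 30 287; 40 58; 50 818; 60 1154; 70 112; 80 14; 90 110; 100 165; 110 110; 120 20; 130 23; 140 35; 150 65; 160 30; 170 45; 180 211; 190 24; 200 0; 210 0; 220 0; 230 0; 
block 1217 (array([468.3, -30.6]), array([161.7, 120.1]), 80.0, [[395.0, -100.0], [513.0, -121.0], [541.0, 39.0], [423.0, 59.0]]) 60.515154593346004
lever (array([ 483.3, -209. ]), array([ 88.1, 172.7]), 48.5, [[389.0, -185.0], [519.0, -299.0], [577.0, -233.0], [448.0, -119.0]]) [152.78277937 183.01631069 190.54413868]
dark 224 (array([ 479.2, -196.2]), array([109.2, 168.7]), 79.8, [[386.0, -235.0], [552.0, -265.0], [572.0, -157.0], [406.0, -128.0]]) [100.19730569 184.97943479 191.04862933]
base (array([ 471.8, -132.7]), array([435.6, 221.2]), 80.4, [[327.0, -329.0], [545.0, -366.0], [617.0, 64.0], [399.0, 100.0]]) 16.071375652409948
== side
slab
[... 942 characters left out ...]
                                                   ~~~~~~~~~~~~~^^^^^^^^^^^^^^^^^^^^^
    return _quantile_unchecked(
        a, q, axis, out, overwrite_input, method, keepdims, weights)
    return _ureduce(a,
                    func=_quantile_ureduce_func,
    ...<5 lines>...
                    overwrite_input=overwrite_input,
                    method=method)
    r = func(a, **kwargs)
    result = _quantile(arr,
                       quantiles=q,
    ...<2 lines>...
                       out=out,
                       weights=wgt)
    slices_having_nans = np.isnan(arr[-1, ...])
                                  ~~~^^^^^^^^^
IndexError: index -1 is out of bounds for axis 0 with size 0
```

```bash
python3 - <<'E'
import cv2
a=cv2.imread('pics/top0.png')[190:300,190:480]; b=cv2.imread('pics/side0.png')[130:380,270:390]
cv2.imwrite('pics/c.png',cv2.resize(a,None,fx=2.7,fy=2.7,interpolation=cv2.INTER_CUBIC))
E
```

```text
(no output)
```

View pics/c.png

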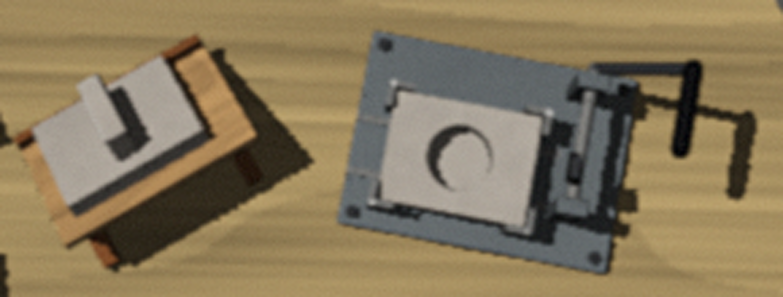

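The crop shows the slab's rib, the block with its four guides and the free handle bar, which matches the depth figures. The slab is tilted about 30°, its rib measures 90 x 26 mm, and the block's top is at 60 mm. I'll start moving now.

```bash
cat > go.py <<'E'
import sys
from h import *
# usage: go.py x y z [yaw of tool y]; prints total shift in tool axes (cm) and turn
def go(a):
    s=r.state(); R=np.array(s['eef_rot']); p=np.array(s['ee_pos'])
    d=R.T@(np.array(a[:3])-p)/10; y=np.degrees(np.arctan2(R[1,1],R[0,1]))
    print('t',round(s['t'],2),'p',p.round(1),'yaw',round(y,2),'tilt',R[:,2].round(3),'q6',round(s['qpos'][5],1),'F',np.round(s['force'],1),'open',round(s['opening'],1))
    print('shift cm',d.round(2),'rows>=',round(np.linalg.norm(d)/4.17,1),'turn',round((y-a[3]+180)%360-180,2) if len(a)>3 else '')
go([float(v) for v in sys.argv[1:]])
E
python3 go.py 480 -350 290 122
python3 - <<'E'
import numpy as np
W=np.load('top0.npy'); 
for n,v,u in(('jar',150,273),('round',160,338),('mug',182,495),('handle',230,445),('free',205,295)): print(n,np.nanmedian(W[v-3:v+4,u-3:u+4].reshape(-1,3),0).round())
E
```

```text
t 0.1 p [ 196.6 -645.3  244.7] yaw 106.94 tilt [-0.001  0.001 -1.   ] q6 -16.5 F [-0.7 -0.  -0.2] open 87.2
shift cm [-35.71  19.99  -4.51] rows>= 9.9 turn -15.06
jar [744. 226. 101.]
round [733.  36.  51.]
mug [ 686. -446.    6.]
handle [ 509. -249.  185.]
free [603. 163.   1.]
```

```bash
python3 -m creep '{"jaw":[-1,-1,-1,-1,-1,-1],"xyz":[[-3,1.7,-0.7],[-3,1.7,-0.7],[-3,1.7,-0.7],[-3,1.7,-0.7],[-3,1.7,-0.7],[-3,1.7,-0.7]],"turn":[0,0,0,0,0,0]}' 30 && python3 -m creep '{"jaw":[-1,-1,-1,-1,-1,-1],"xyz":[[-3,1.7,0],[-3,1.7,0],[-3,1.7,0],[-3,1.7,0],[-3,1.7,0],[-3,1.7,0]],"turn":[0,0,0,0,0,0]}' 
python3 -m creep '{"jaw":[-1,-1,-1,-1],"xyz":[[0,0,0],[0,0,0],[0,0,0],[0,0,0]],"turn":[-5,-5,-5,0]}'; python3 go.py 498 342.5 220 122
```

```text
t: 0.6
ee_pos: [339.9, -494.2, 287.6]
eef_rot: [[-0.957, -0.291, -0.0], [-0.291, 0.957, 0.0], [0.0, 0.001, -1.0]]
force: [0.5, 0.0, 0.6]
opening: 87.8
gripper_force: 0.0
t: 1.1
ee_pos: [482.4, -344.0, 287.4]
eef_rot: [[-0.957, -0.292, -0.0], [-0.292, 0.957, 0.0], [0.0, 0.0, -1.0]]
force: [0.9, -1.0, -0.0]
opening: 87.6
gripper_force: 0.0
t: 1.43
ee_pos: [481.7, -345.1, 287.1]
eef_rot: [[-0.846, -0.533, -0.001], [-0.533, 0.846, 0.0], [0.0, 0.001, -1.0]]
force: [-0.3, -0.2, 0.3]
opening: 87.9
gripper_force: 0.0
t 1.43 p [ 481.7 -345.1  287.1] yaw 122.21 tilt [-0.001  0.    -1.   ] q6 -41.0 F [-0.3 -0.2  0.3] open 87.9
shift cm [-38.03  57.3    6.74] rows>= 16.6 turn 0.21
```

```bash
for i in 1 2 3; do :; done; python3 -m creep '{"jaw":[-1,-1,-1,-1,-1,-1],"xyz":[[-2.11,3.18,0],[-2.11,3.18,0],[-2.11,3.18,0],[-2.11,3.18,0],[-2.11,3.18,0],[-2.11,3.18,0]],"turn":[0,0,0,0,0,0]}' >/dev/null && python3 -m creep '{"jaw":[-1,-1,-1,-1,-1,-1],"xyz":[[-2.11,3.18,0],[-2.11,3.18,0],[-2.11,3.18,0],[-2.11,3.18,0],[-2.11,3.18,0],[-2.11,3.18,0]],"turn":[0,0,0,0,0,0]}' >/dev/null && python3 -m creep '{"jaw":[-1,-1,-1,-1,-1,-1],"xyz":[[-2.11,3.18,1],[-2.11,3.18,1],[-2.11,3.18,1],[-2.11,3.18,1],[-2.11,3.18,1],[-2.11,3.18,1]],"turn":[0,0,0,0,0,0]}' >/dev/null
python3 -m creep '{"jaw":[-1,-1,-1],"xyz":[[0,0,1],[0,0,1],[0,0,0]],"turn":[0,0,0]}'; python3 go.py 498 342.5 108.5 122
```

```text
t: 3.18
ee_pos: [499.9, 340.1, 204.7]
eef_rot: [[-0.85, -0.527, -0.003], [-0.527, 0.85, -0.003], [0.004, -0.001, -1.0]]
force: [-0.6, -1.8, -1.0]
opening: 87.9
gripper_force: 0.0
t 3.18 p [499.9 340.1 204.7] yaw 121.83 tilt [-0.003 -0.003 -1.   ] q6 -110.8 F [-0.6 -1.8 -1. ] open 87.9
shift cm [-0.01  0.31  9.62] rows>= 2.3 turn -0.17
```

```bash
python3 -m creep '{"jaw":[-1,-1,-1,-1,-1],"xyz":[[0,0.3,2],[0,0,2],[0,0,2],[0,0,2],[0,0,1.6]],"turn":[0,0,0,0,0]}' && python3 -m creep '{"jaw":[0,0.2,0.3,0.3],"xyz":[[0,0,0],[0,0,0],[0,0,0],[0,0,0]],"turn":[0,0,0,0]}' 30; python3 go.py 498 342.5 108.5 122
python3 - <<'E'
from h import *
c=cap('side'); cv2.imwrite('pics/s1.png',cv2.resize(c['image'][220:400,240:420,::-1],None,fx=3,fy=3))
E
```

```text
t: 3.6
ee_pos: [499.6, 342.0, 111.1]
eef_rot: [[-0.85, -0.526, -0.0], [-0.526, 0.85, 0.0], [0.0, 0.0, -1.0]]
force: [0.0, -0.3, 1.0]
opening: 88.0
gripper_force: 0.0
t: 3.93
ee_pos: [500.2, 343.9, 113.3]
eef_rot: [[-0.849, -0.529, 0.002], [-0.529, 0.849, 0.002], [-0.002, 0.001, -1.0]]
force: [-0.3, 0.4, -0.1]
opening: 66.3
gripper_force: 0.0
t 3.93 p [500.2 343.9 113.3] yaw 121.91 tilt [ 0.002  0.002 -1.   ] q6 -111.0 F [-0.3  0.4 -0.1] open 66.3
shift cm [0.26 0.   0.48] rows>= 0.1 turn -0.09
```

View pics/s1.png

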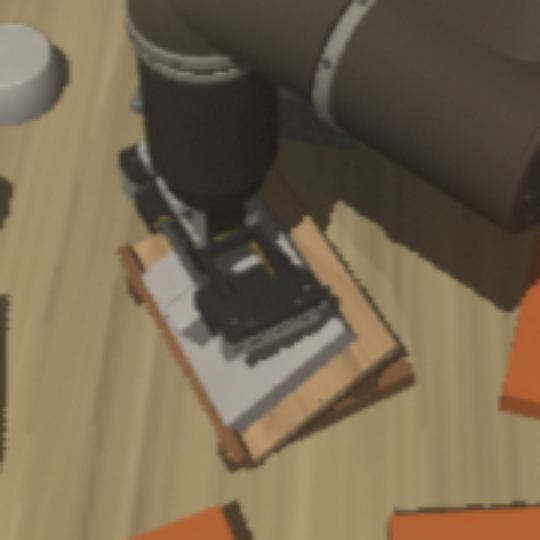

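The open fingers straddle the rib at about (270,290) in the crop, clear of the slab. I'll close them and lift.

```bash
python3 -m creep '{"jaw":[0.4,0.6,0.8,0.8,0.8,0.8,0.8,0.8],"xyz":[[0.2,0,0.4],[0,0,0],[0,0,0],[0,0,0],[0,0,0],[0,0,0],[0,0,0],[0,0,0]],"turn":[0,0,0,0,0,0,0,0]}' 45
python3 -m creep '{"jaw":[0.8,0.8,0.8,0.8],"xyz":[[0,0,0],[0,0,0],[0,0,0],[0,0,0]],"turn":[0,0,0,0]}'
python3 go.py 498 342.5 108.5 122
```

```text
t: 4.65
ee_pos: [497.9, 342.6, 107.6]
eef_rot: [[-0.849, -0.529, 0.0], [-0.529, 0.849, 0.0], [-0.0, -0.0, -1.0]]
force: [2.1, -1.1, -0.2]
opening: 25.9
gripper_force: 45.0
t: 4.98
ee_pos: [497.9, 342.6, 107.6]
eef_rot: [[-0.849, -0.529, 0.0], [-0.529, 0.849, 0.0], [-0.0, -0.0, -1.0]]
force: [2.8, -1.2, -1.2]
opening: 25.6
gripper_force: 45.0
t 4.98 p [497.9 342.6 107.6] yaw 121.94 tilt [ 0.  0. -1.] q6 -111.1 F [ 2.8 -1.2 -1.2] open 25.6
shift cm [-0.   -0.01 -0.09] rows>= 0.0 turn -0.06
```

```bash
python3 -m creep '{"jaw":[0.8,0.8,0.8,0.8,0.8,0.8,0.8,0.8],"xyz":[[0,0,-0.5],[0,0,-0.8],[0,0,-1.2],[0,0,-2],[0,0,-2],[0,0,-2],[0,0,-2],[0,0,-2]],"turn":[0,0,0,0,0,0,0,0]}'
python3 -m creep '{"jaw":[0.8,0.8,0.8,0.8,0.8],"xyz":[[0,0,-2],[0,0,-2],[0,0,-1],[0,0,0],[0,0,0]],"turn":[0,0,0,0,0]}'
python3 go.py 500 -400 270 122
python3 - <<'E'
from h import *
c=cap('side'); cv2.imwrite('pics/s2.png',cv2.resize(c['image'][150:400,220:470,::-1],None,fx=2,fy=2))
E
```

```text
t: 5.65
ee_pos: [496.7, 342.1, 233.1]
eef_rot: [[-0.848, -0.529, -0.002], [-0.529, 0.848, -0.001], [0.002, 0.0, -1.0]]
force: [-0.2, -0.3, -8.0]
opening: 25.8
gripper_force: 45.0
t: 6.07
ee_pos: [497.1, 342.5, 282.0]
eef_rot: [[-0.849, -0.529, -0.001], [-0.529, 0.849, 0.0], [0.001, 0.001, -1.0]]
force: [-0.1, 0.1, -8.2]
opening: 25.8
gripper_force: 45.0
t 6.07 p [497.1 342.5 282. ] yaw 121.94 tilt [-0.001  0.    -1.   ] q6 -111.1 F [-0.1  0.1 -8.2] open 25.8
shift cm [ 39.04 -63.16   1.18] rows>= 17.8 turn -0.06
```

View pics/s2.png

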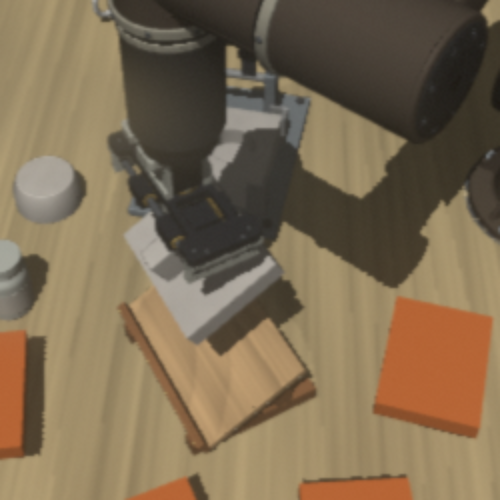

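The slab is held at about (205,270) in the crop and the rack is clear. I'll turn it 42° to the press yaw, then carry it over the press to free bench to level it.

```bash
python3 -m creep '{"jaw":[0.8,0.8,0.8,0.8,0.8,0.8,0.8,0.8],"xyz":[[0,0,-1],[0,0,-1],[0,0,-1],[0,0,-1],[0,0,0],[0,0,0],[0,0,0],[0,0,0]],"turn":[2,5,6,6,6,6,6,5]}'
python3 go.py 500 -400 320 80
```

```text
t: 6.78
ee_pos: [497.0, 342.1, 320.2]
eef_rot: [[-0.984, 0.18, -0.003], [0.18, 0.984, -0.002], [0.002, -0.003, -1.0]]
force: [0.1, 0.4, -7.3]
opening: 26.3
gripper_force: 45.0
t 6.78 p [497.  342.1 320.2] yaw 79.63 tilt [-0.003 -0.002 -1.   ] q6 -153.4 F [ 0.1  0.4 -7.3] open 26.3
shift cm [-13.66 -72.94   0.2 ] rows>= 17.8 turn -0.37
```

```bash
python3 -m creep '{"jaw":[0.8,0.8,0.8,0.8,0.8,0.8,0.8],"xyz":[[-0.3,-1.5,0],[-0.65,-3,0],[-0.65,-3.5,0],[-0.65,-3.5,0],[-0.65,-3.5,0],[-0.65,-3.5,0],[-0.65,-3.5,0]],"turn":[0,0,0,0,0,0,0]}' >/dev/null && python3 -m creep '{"jaw":[0.8,0.8,0.8,0.8,0.8,0.8,0.8],"xyz":[[-0.65,-3.5,0],[-0.65,-3.5,0],[-0.65,-3.5,0],[-0.65,-3.5,0],[-0.65,-3.5,0],[-0.65,-3.5,0],[-0.65,-3.5,0]],"turn":[0,0,0,0,0,0,0]}' >/dev/null && python3 -m creep '{"jaw":[0.8,0.8,0.8,0.8,0.8,0.8,0.8,0.8],"xyz":[[-0.65,-3.5,0],[-0.65,-3.5,0],[-0.65,-3.5,0],[-0.65,-3.5,0],[-0.65,-3.5,0],[-0.65,-3.5,0],[-0.3,-1.5,0],[0,0,0]],"turn":[0,0,0,0,0,0,0,0]}'
python3 go.py 500 -400 100 80
```

```text
t: 8.62
ee_pos: [503.5, -362.6, 319.7]
eef_rot: [[-0.984, 0.177, -0.004], [0.177, 0.984, 0.001], [0.004, 0.0, -1.0]]
force: [-0.2, -0.6, -6.8]
opening: 26.0
gripper_force: 45.0
t 8.62 p [ 503.5 -362.6  319.7] yaw 79.79 tilt [-0.004  0.001 -1.   ] q6 -82.5 F [-0.2 -0.6 -6.8] open 26.0
shift cm [-0.41 -3.75 21.97] rows>= 5.3 turn -0.21
```

```bash
python3 -m creep '{"jaw":[0.8,0.8,0.8,0.8,0.8,0.8,0.8,0.8],"xyz":[[0,-2,1.5],[0,-2,3],[0,0,3.5],[0,0,3.5],[0,0,3.5],[0,0,3.5],[0,0,2],[0,0,1.5]],"turn":[0,0,0,0,0,0,0,0]}'
python3 -m creep '{"jaw":[0.8,0.8,0.8,0.8],"xyz":[[0,0,1],[0,0,0],[0,0,0],[0,0,0]],"turn":[0,0,0,0]}' 20
python3 -m creep '{"jaw":[0.8,0.8,0.8,0.8,0.8,0.8,0.8],"xyz":[[0,0,0.4],[0,0,0.4],[0,0,0.4],[0,0,0.4],[0,0,0.4],[0,0,0],[0,0,0]],"turn":[0,0,0,0,0,0,0]}' 20
python3 -m creep '{"jaw":[0.8,0.8,0.8,0.8,0.8],"xyz":[[0,0,0.3],[0,0,0.3],[0,0,0.3],[0,0,0],[0,0,0]],"turn":[0,0,0,0,0]}'
```

```text
t: 9.28
ee_pos: [495.3, -397.2, 98.1]
eef_rot: [[-0.985, 0.174, -0.006], [0.174, 0.985, 0.003], [0.006, 0.002, -1.0]]
force: [0.0, -0.2, -8.2]
opening: 25.4
gripper_force: 45.0
t: 9.62
ee_pos: [498.6, -399.1, 93.7]
eef_rot: [[-0.985, 0.174, 0.001], [0.174, 0.985, -0.001], [-0.002, -0.001, -1.0]]
force: [0.1, -1.0, -7.5]
opening: 26.1
gripper_force: 20.0
t: 10.2
ee_pos: [497.9, -398.8, 72.4]
eef_rot: [[-0.985, 0.175, -0.0], [0.175, 0.985, 0.0], [0.0, 0.0, -1.0]]
force: [0.2, -0.1, -7.3]
opening: 25.9
gripper_force: 20.0
t: 10.62
ee_pos: [496.7, -398.8, 66.3]
eef_rot: [[-0.985, 0.174, -0.001], [0.174, 0.985, -0.0], [0.001, -0.001, -1.0]]
force: [-9.8, 6.6, 17.3]
opening: 25.8
gripper_force: 20.0
```

```bash
python3 -m creep '{"jaw":[0.8,0.8,0.8,0.8],"xyz":[[0,0,0],[0,0,0],[0,0,0],[0,0,0]],"turn":[0,0,0,0]}' 8
python3 -m creep '{"jaw":[0.8,0.8,0.8,0.8,0.8,0.8],"xyz":[[0,0,0.3],[0,0,0.3],[0,0,0.3],[0,0,0],[0,0,0],[0,0,0]],"turn":[0,0,0,0,0,0]}'
python3 - <<'E'
from h import *
c=cap('side'); cv2.imwrite('pics/s3.png',cv2.resize(c['image'][60:260,220:420,::-1],None,fx=3,fy=3))
E
```

```text
t: 10.95
ee_pos: [496.6, -398.7, 65.0]
eef_rot: [[-0.985, 0.174, -0.002], [0.174, 0.985, 0.0], [0.002, -0.0, -1.0]]
force: [-7.1, 3.1, 7.0]
opening: 26.1
gripper_force: 8.0
t: 11.45
ee_pos: [497.9, -398.9, 54.6]
eef_rot: [[-0.985, 0.175, 0.001], [0.175, 0.985, -0.0], [-0.001, -0.0, -1.0]]
force: [-0.7, 0.9, -7.9]
opening: 26.0
gripper_force: 8.0
```

View pics/s3.png

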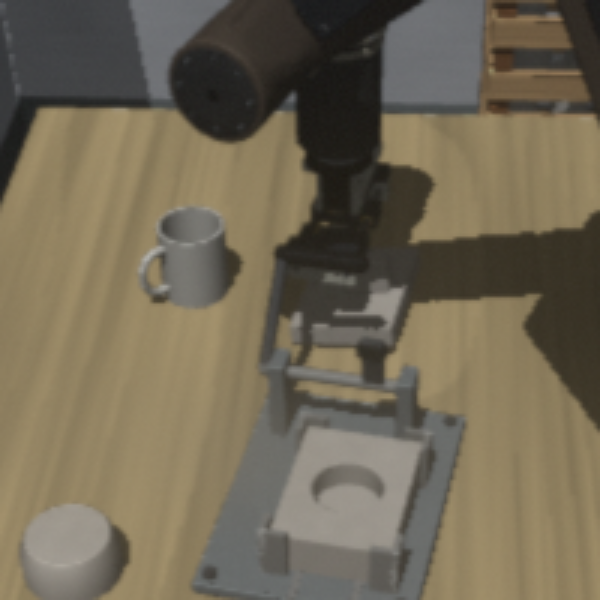

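The slab now hangs level behind the lever at about (345,320) in the crop; the full 8 N weight on the wrist confirms it swung free. I'll set it flat on the bench to square it, then grip firmly.

```bash
python3 -m creep '{"jaw":[0.8,0.8,0.8,0.8,0.8,0.8],"xyz":[[0,0,0.2],[0,0,0.2],[0,0,0.2],[0,0,0.2],[0,0,0],[0,0,0]],"turn":[0,0,0,0,0,0]}'
python3 -m creep '{"jaw":[0.8,0.8,0.8,0.8,0.8,0.8],"xyz":[[0,0,0.1],[0,0,0.1],[0,0,0],[0,0,0],[0,0,0],[0,0,0]],"turn":[0,0,0,0,0,0]}'
```

```text
t: 12.0
ee_pos: [499.7, -399.5, 47.9]
eef_rot: [[-0.985, 0.174, 0.003], [0.174, 0.985, -0.002], [-0.004, -0.001, -1.0]]
force: [4.7, 1.6, 4.4]
opening: 25.9
gripper_force: 8.0
t: 12.5
ee_pos: [499.5, -399.4, 46.5]
eef_rot: [[-0.985, 0.174, 0.003], [0.174, 0.985, -0.002], [-0.004, -0.001, -1.0]]
force: [1.1, 2.3, 10.5]
opening: 25.9
gripper_force: 8.0
```

```bash
python3 -m creep '{"jaw":[0.8,0.8,0.8,0.8,0.8,0.8],"xyz":[[0,0,0],[0,0,0],[0,0,0],[0,0,-0.5],[0,0,-1],[0,0,-2]],"turn":[0,0,0,0,0,0]}' 45
python3 -m creep '{"jaw":[0.8,0.8,0.8,0.8,0.8,0.8,0.8,0.8],"xyz":[[0,0,-3],[0,0,-3],[0,0,-3],[0,0,-3],[0,0,-3],[0,0,-2],[0,0,0],[0,0,0]],"turn":[0,0,0,0,0,0,0,0]}'
cat > sl.py <<'E'
from h import *
import sys
s=r.state(); p=np.array(s['ee_pos']); print('tcp',p.round(1),'F',np.round(s['force'],1))
ztop=p[2]-23.5; A=[]
for n in('top','side'):
    c=cap(n); W=cloud(c); I=c['image'].astype(int)
    k=(abs(W[...,2]-ztop)<9)&(np.hypot(W[...,0]-p[0],W[...,1]-p[1])<125)&(I.max(2)-I.min(2)<45)
    Q=W[k]; 
    if len(Q)<50: print(n,len(Q)); continue
    G=np.c_[Q[:,:2],np.ones(len(Q))]; co=np.linalg.lstsq(G,Q[:,2],rcond=None)[0]
    b=cv2.minAreaRect(Q[:,:2].astype(np.float32)); print(n,len(Q),'slope',co[:2].round(3),'z',np.median(Q[:,2]).round(1),'rect',np.round(b[0],1),np.round(b[1],1),round(b[2],1),'off',(np.array(b[0])-p[:2]).round(1))
E
python3 sl.py
```

```text
t: 13.0
ee_pos: [494.4, -397.2, 76.4]
eef_rot: [[-0.984, 0.176, -0.008], [0.176, 0.984, 0.004], [0.008, 0.003, -1.0]]
force: [-0.5, -0.1, -8.4]
opening: 25.9
gripper_force: 45.0
t: 13.67
ee_pos: [497.2, -398.4, 249.2]
eef_rot: [[-0.985, 0.175, 0.0], [0.175, 0.985, 0.001], [0.0, 0.001, -1.0]]
force: [-0.1, 0.3, -8.9]
opening: 26.0
gripper_force: 45.0
tcp [ 497.2 -398.4  249.2] F [-0.1  0.3 -8.9]
top 724 slope [0.006 0.001] z 227.3 rect [ 476.  -416.6] [115.7 117.7] 79.2 off [-21.2 -18.2]
side 711 slope [-0.005 -0.016] z 224.2 rect [ 484.7 -391.3] [171.6 122.1] 79.9 off [-12.5   7.1]
```

```bash
cat > sl2.py <<'E'
from h import *
s=r.state(); p=np.array(s['ee_pos']); R=np.array(s['eef_rot']); print('tcp',p.round(1),'F',np.round(s['force'],1))
for n in('top','side'):
    c=cap(n); W=cloud(c); I=c['image'].astype(int)
    L=(W-p)@R   # tool coords
    k=(abs(L[...,2]-23.5)<6)&(abs(L[...,0])<100)&(abs(L[...,1])<110)&(I.max(2)-I.min(2)<45)&(I.max(2)>50)
    k=cv2.morphologyEx(k.astype(np.uint8),cv2.MORPH_OPEN,np.ones((3,3)))>0
    x,y=L[k][:,0],L[k][:,1]
    print(n,k.sum(),'y hist',np.histogram(y,np.arange(-110,111,10))[0],'x hist',np.histogram(x,np.arange(-100,101,10))[0])
    for a,b,nm,g in((x,y,'x ends by y',20),(y,x,'y ends by x',20)):
        print(nm,[(int(t),*np.percentile(a[abs(b-t)<g/2],[2,98]).round(1).tolist()) for t in range(-80,81,g) if (abs(b-t)<g/2).sum()>15])
    v,u=np.nonzero(k); print(u.min(),u.max(),v.min(),v.max())
E
python3 sl2.py
```

```text
tcp [ 496.3 -397.8  246.7] F [-0.4 -0.1 -8.9]
top 397 y hist [ 0  0  0 21 55 48 62 73 39  0  5  9 33 46  6  0  0  0  0  0  0  0] x hist [ 0  0  0  0  0  0  0  0  0  0  0  3 35 70 80 87 91 31  0  0]
x ends by y [(-80, 26.4, 62.1), (-60, 28.0, 70.4), (-40, 23.9, 71.8), (-20, 19.6, 72.7), (20, 32.5, 75.0)]
y ends by x [(20, -71.9, -24.8), (40, -77.2, 27.5), (60, -69.6, 30.6), (80, -65.3, 28.2)]
490 532 242 264
side 619 y hist [ 0  0  0  9 11 14 10  9  8 11 16 22 71 61 60 68 65 65 78 41  0  0] x hist [ 0  0  0  0  0 33 45 45 40 41 36 49 41 47 48 73 84 37  0  0]
x ends by y [(-60, 50.4, 72.7), (-40, 53.8, 71.0), (-20, 58.0, 73.1), (0, -46.1, 73.1), (20, -44.4, 70.0), (40, -42.6, 72.2), (60, -44.4, 72.6), (80, -41.5, 69.9)]
y ends by x [(-40, -7.7, 80.9), (-20, 11.6, 84.4), (0, 16.6, 84.7), (20, 10.0, 82.0), (40, -1.5, 81.6), (60, -71.5, 81.5), (80, -65.7, 78.3)]
314 359 97 123
```

```bash
python3 -m creep '{"jaw":[0.8,0.8,0.8,0.8],"xyz":[[0,0,-1],[0,0,-2],[0,0,-1],[0,0,0]],"turn":[0,0,0,0]}' ; python3 go.py 482 -33.5 290 80.2
```

```text
t: 14.2
ee_pos: [499.0, -399.7, 292.6]
eef_rot: [[-0.985, 0.174, 0.004], [0.174, 0.985, -0.003], [-0.004, -0.002, -1.0]]
force: [0.9, -0.1, -6.2]
opening: 25.6
gripper_force: 45.0
t 14.2 p [ 499.  -399.7  292.6] yaw 79.97 tilt [ 0.004 -0.003 -1.   ] q6 -78.9 F [ 0.9 -0.1 -6.2] open 25.6
shift cm [ 8.05 35.77  0.15] rows>= 8.8 turn -0.23
```

```bash
python3 -m creep '{"jaw":[0.8,0.8,0.8,0.8,0.8,0.8],"xyz":[[0.35,1.5,0],[0.7,3.1,0],[0.7,3.1,0],[0.7,3.1,0],[0.7,3.1,0],[0.7,3.1,0]],"turn":[0,0,0,0,0,0]}' >/dev/null; python3 -m creep '{"jaw":[0.8,0.8,0.8,0.8,0.8,0.8,0.8],"xyz":[[0.7,3.1,0],[0.7,3.1,0],[0.7,3.1,0],[0.7,3.1,0],[0.7,3.1,0],[0.7,3.1,0],[0.35,1.5,0]],"turn":[0,0,0,0,0,0,0]}'; python3 -m creep '{"jaw":[0.8,0.8,0.8,0.8,0.8,0.8,0.8,0.8],"xyz":[[0,0,1.5],[0,0,2.5],[0,0,3],[0,0,3],[0,0,2],[0,0,1],[0,0,0],[0,0,0]],"turn":[0,0,0,0,0,0,0,0]}'; python3 go.py 482 -33.5 150 80.2; python3 sl2.py
python3 - <<'E'
from h import *
c=cap('side'); cv2.imwrite('pics/s4.png',cv2.resize(c['image'][160:280,260:400,::-1],None,fx=5,fy=5))
E
```

```text
t: 15.28
ee_pos: [478.9, -15.9, 288.9]
eef_rot: [[-0.985, 0.173, -0.0], [0.173, 0.985, 0.001], [0.0, 0.001, -1.0]]
force: [0.0, 0.1, -8.1]
opening: 25.6
gripper_force: 45.0
t: 15.95
ee_pos: [480.1, -18.9, 159.9]
eef_rot: [[-0.985, 0.174, -0.0], [0.174, 0.985, -0.0], [0.0, -0.001, -1.0]]
force: [0.6, -0.3, -7.1]
opening: 26.1
gripper_force: 45.0
t 15.95 p [480.1 -18.9 159.9] yaw 79.97 tilt [-0. -0. -1.] q6 -121.4 F [ 0.6 -0.3 -7.1] open 26.1
shift cm [-0.45 -1.41  0.99] rows>= 0.4 turn -0.23
tcp [480.1 -18.9 159.9] F [ 0.6 -0.3 -7.1]
top 354 y hist [ 0  0  0  3 16 28 35 23 18 19 20  4 23 31 39 40 23 16 15  1  0  0] x hist [  0   0   0   0   0   0   0   0   0   0   0   0   0  48  80  96 102  28
   0   0]
x ends by y [(-60, 30.5, 54.5), (-40, 31.3, 61.8), (-20, 57.6, 72.4), (0, 59.8, 74.9), (20, 38.5, 73.0), (40, 37.6, 70.5), (60, 48.6, 70.0), (80, 52.8, 65.7)]
y ends by x [(40, -69.7, 49.3), (60, -48.4, 77.7), (80, -26.8, 50.9)]
325 380 251 267
side 1003 y hist [  0   0   2  33  43  29  15  19  15  15  11  19  66  94 110 110 112 106
 128  76   0   0] x hist [  0   0   0   0   0  50  65  59  62  59  58  68  87  86  93 122 146  48
   0   0]
x ends by y [(-80, 20.9, 71.3), (-60, 19.5, 71.7), (-40, 50.8, 72.4), (-20, 54.4, 71.5), (0, 48.7, 72.6), (20, -43.4, 71.3), (40, -45.3, 71.4), (60, -45.3, 71.5), (80, -45.6, 70.1)]
y ends by x [(-40, 16.8, 81.2), (-20, 18.7, 81.8), (0, 22.9, 82.8), (20, -73.7, 81.9), (40, -76.4, 82.3), (60, -75.6, 82.9), (80, -75.8, 79.4)]
308 361 189 230
```

View pics/s4.png

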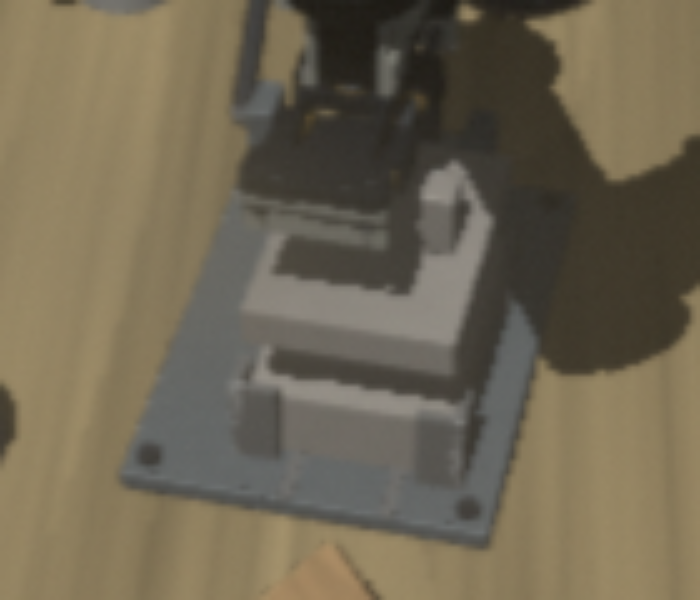

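The slab hangs level over the block, about 14 mm too far toward +y. It spans (245–490, 215–340) in the crop and the guides stand at (255,415) and (440,440). I'll measure the block with the same estimator so camera bias cancels.

```bash
python3 - <<'E'
from h import *
s=r.state(); p=np.array(s['ee_pos']); R=np.array(s['eef_rot']); print(p)
for n in('side','top'):
    W=np.load(n+'0.npy'); I=np.load(n+'i.npy').astype(int); L=(W-p)@R
    k=(abs(W[...,2]-60)<5)&(abs(L[...,0])<110)&(abs(L[...,1])<120)&(I.max(2)-I.min(2)<45)&(I.max(2)>105)
    k=cv2.morphologyEx(k.astype(np.uint8),cv2.MORPH_OPEN,np.ones((3,3)))>0
    x,y=L[k][:,0],L[k][:,1]; print(n,k.sum())
    for a,b,nm,g in((x,y,'x ends by y',15),(y,x,'y ends by x',15)):
        print(nm,[(int(t),*np.percentile(a[abs(b-t)<g/2],[2,98]).round(1).tolist()) for t in range(-90,91,g) if (abs(b-t)<g/2).sum()>15])
    b=cv2.minAreaRect(np.c_[x,y].astype(np.float32)); print(b)
    # steel guides / base for reference in y: base plate extents
    kb=(abs(W[...,2]-15)<6)&(I[...,2]>I[...,0])&(abs(L[...,0])<160)&(abs(L[...,1])<220)
    kb=cv2.morphologyEx(kb.astype(np.uint8),cv2.MORPH_OPEN,np.ones((3,3)))>0
    b=cv2.minAreaRect(L[kb][:,:2].astype(np.float32)); print('base',kb.sum(),b)
E
```

```text
[480.98042729 -18.56181179 161.11732242]
side 1182
x ends by y [(-90, -47.6, 65.4), (-75, -48.2, 64.7), (-60, -47.5, 65.9), (-45, -45.9, 65.8), (-30, -48.9, 67.5), (-15, -48.8, 66.0), (0, -49.6, 68.1), (15, -48.9, 67.6), (30, -47.6, 66.9), (45, -47.4, 66.0), (60, -42.7, 62.8)]
y ends by x [(-45, -90.8, 54.4), (-30, -86.0, 62.8), (-15, -88.1, 65.5), (0, -87.4, 65.1), (15, -91.6, 65.8), (30, -89.3, 65.9), (45, -94.4, 64.3), (60, -91.1, 53.0), (75, -59.4, 55.1)]
((8.892864227294922, -15.161109924316406), (166.2699432373047, 120.96566772460938), 89.7120590209961)
base 483 ((-8.910499572753906, 79.03694152832031), (206.5615692138672, 53.70383071899414), 0.9469563364982605)
top 755
x ends by y [(-90, 7.4, 70.1), (-75, -48.0, 69.0), (-60, -41.3, 64.1), (-45, -46.3, 68.6), (-30, -47.1, 69.9), (-15, -43.9, 52.8), (0, -37.7, 58.6), (15, -42.7, 59.5), (30, -43.6, 61.2), (45, -44.7, 58.2), (60, -40.9, 55.2)]
y ends by x [(-45, -79.4, 56.4), (-30, -75.9, 60.3), (-15, -76.8, 62.6), (0, -81.8, 64.2), (15, -83.4, 63.5), (30, -78.7, 64.4), (45, -81.2, 58.6), (60, -93.3, 56.4), (75, -92.1, -27.3)]
((12.254413604736328, -13.833938598632812), (160.1961212158203, 120.17997741699219), 88.56187438964844)
base 2355 ((-9.341789245605469, -46.600006103515625), (295.2342224121094, 217.30587768554688), 89.23246765136719)
```

```bash
python3 -m creep '{"jaw":[0.8,0.8,0.8,0.8,0.8,0.8,0.8,0.8],"xyz":[[-0.2,-0.8,0],[-0.2,-0.8,0],[0,0,1],[0,0,1],[0,0,0.8],[0,0,0.5],[0,0,0],[0,0,0]],"turn":[0,0,0,0,0,0,0,0]}'; python3 sl2.py | grep -v hist
python3 - <<'E'
from h import *
c=cap('side'); d=cap('top')
a=cv2.resize(c['image'][195:265,285:375,::-1],(540,420),interpolation=cv2.INTER_CUBIC); cv2.imwrite('pics/s5.png',a)
E
```

```text
t: 16.77
ee_pos: [480.8, -35.3, 126.0]
eef_rot: [[-0.985, 0.174, -0.001], [0.174, 0.985, -0.001], [0.001, -0.001, -1.0]]
force: [0.3, 0.8, -7.4]
opening: 25.6
gripper_force: 45.0
tcp [480.8 -35.3 126. ] F [ 0.3  0.8 -7.4]
   0   0]
x ends by y [(-60, 33.3, 71.1), (-40, 32.5, 66.1), (20, 37.0, 74.8), (40, 36.5, 72.9), (60, 41.2, 73.6)]
y ends by x [(40, -75.1, 61.7), (60, -69.8, 76.1), (80, -55.4, 58.2)]
331 386 252 270
   0   0]
x ends by y [(-80, 18.8, 72.6), (-60, 20.7, 71.5), (-40, 51.6, 72.6), (-20, 56.3, 72.7), (0, 51.7, 71.8), (20, -44.5, 70.8), (40, -45.0, 70.8), (60, -44.5, 71.8), (80, -44.2, 70.2)]
y ends by x [(-40, 19.4, 81.1), (-20, 18.7, 82.1), (0, 22.6, 80.9), (20, -77.1, 81.1), (40, -77.7, 81.1), (60, -75.2, 81.9), (80, -76.9, 81.0)]
309 361 183 234
```

View pics/s5.png

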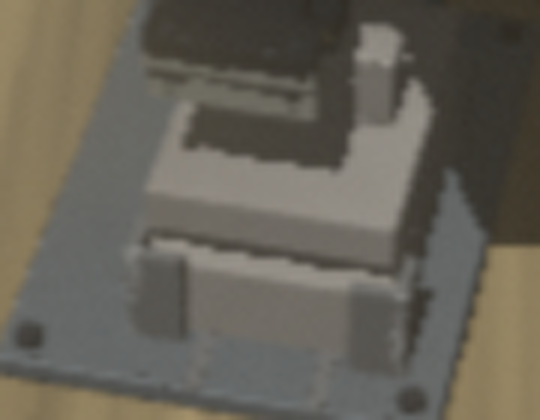

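The slab sits just above the guides: its front lower edge spans about 147–393 px, against a guide inner span of about 147–394 px. I'll make a 1 mm x correction and lower by feel.

```bash
python3 -m creep '{"jaw":[0.8,0.8,0.8,0.8,0.8],"xyz":[[-0.1,0,0.3],[0,0,0.3],[0,0,0.2],[0,0,0],[0,0,0]],"turn":[0,0,0,0,0]}'; python3 -m creep '{"jaw":[0.8,0.8,0.8,0.8],"xyz":[[0,0,0.2],[0,0,0.2],[0,0,0],[0,0,0]],"turn":[0,0,0,0]}'
```

```text
t: 17.38
ee_pos: [481.9, -35.5, 118.4]
eef_rot: [[-0.985, 0.175, -0.0], [0.175, 0.985, -0.0], [0.0, -0.0, -1.0]]
force: [-0.1, -0.7, -7.7]
opening: 25.8
gripper_force: 45.0
t: 17.72
ee_pos: [482.3, -35.2, 114.5]
eef_rot: [[-0.985, 0.174, 0.0], [0.174, 0.985, 0.0], [-0.0, 0.0, -1.0]]
force: [0.1, 2.2, -7.6]
opening: 25.7
gripper_force: 45.0
```

```bash
python3 -m creep '{"jaw":[0.8,0.8,0.8,0.8,0.8],"xyz":[[0,0,0.1],[0,0,0.1],[0,0,0.1],[0,0,0],[0,0,0]],"turn":[0,0,0,0,0]}'; python3 -m creep '{"jaw":[0.8,0.8,0.8,0.8],"xyz":[[0,0,0.1],[0,0,0.1],[0,0,0],[0,0,0]],"turn":[0,0,0,0]}';  python3 -m creep '{"jaw":[0.8,0.8,0.8,0.8],"xyz":[[0,0,0.1],[0,0,0.1],[0,0,0],[0,0,0]],"turn":[0,0,0,0]}'
```

```text
t: 18.13
ee_pos: [482.3, -35.3, 111.6]
eef_rot: [[-0.985, 0.174, 0.0], [0.174, 0.985, 0.0], [-0.0, 0.0, -1.0]]
force: [1.9, 3.3, -8.2]
opening: 25.9
gripper_force: 45.0
t: 18.47
ee_pos: [482.3, -35.3, 109.6]
eef_rot: [[-0.985, 0.174, 0.001], [0.174, 0.985, 0.0], [-0.0, 0.0, -1.0]]
force: [1.0, 4.2, -7.2]
opening: 25.5
gripper_force: 45.0
t: 18.8
ee_pos: [482.3, -35.3, 107.6]
eef_rot: [[-0.985, 0.174, 0.001], [0.174, 0.985, 0.0], [-0.0, 0.0, -1.0]]
force: [1.0, 5.0, -6.3]
opening: 25.9
gripper_force: 45.0
```

```bash
python3 -m creep '{"jaw":[0.8,0.8,0.8,0.8],"xyz":[[0,0.1,0.05],[0,0,0.05],[0,0,0],[0,0,0]],"turn":[0,0,0,0]}'; python3 -m creep '{"jaw":[0.8,0.8,0.8,0.8],"xyz":[[0,0,0.1],[0,0,0.1],[0,0,0],[0,0,0]],"turn":[0,0,0,0]}'
```

```text
t: 19.13
ee_pos: [481.6, -34.8, 106.6]
eef_rot: [[-0.985, 0.175, -0.001], [0.175, 0.985, -0.0], [0.001, -0.001, -1.0]]
force: [-3.2, 2.2, -0.0]
opening: 25.6
gripper_force: 45.0
t: 19.47
ee_pos: [481.5, -34.8, 106.4]
eef_rot: [[-0.985, 0.174, -0.0], [0.174, 0.985, -0.001], [0.0, -0.001, -1.0]]
force: [-13.5, 4.7, 24.2]
opening: 25.8
gripper_force: 45.0
```

Firm contact came at TCP z = 106.4. Flat on the bench the TCP read 46.5, so 106.5 is where the slab is fully home. I'll relax the load and let go gently.

```bash
python3 -m creep '{"jaw":[0.8,0.8,0.8],"xyz":[[0,0,-0.1],[0,0,0],[0,0,0]],"turn":[0,0,0]}' 45; python3 -m creep '{"jaw":[0.8,0.8,0.8,0.8],"xyz":[[0,0,0],[0,0,0],[0,0,0],[0,0,0]],"turn":[0,0,0,0]}' 3;  python3 -m creep '{"jaw":[0.2,0,-0.2,-0.4,-0.4,-0.4],"xyz":[[0,0,0],[0,0,0],[0,0,0],[0,0,0],[0,0,0],[0,0,0]],"turn":[0,0,0,0,0,0]}'
```

```text
t: 19.72
ee_pos: [481.5, -34.8, 106.5]
eef_rot: [[-0.985, 0.174, -0.001], [0.174, 0.985, -0.0], [0.001, -0.001, -1.0]]
force: [-9.6, 3.2, 13.0]
opening: 26.0
gripper_force: 45.0
t: 20.05
ee_pos: [482.3, -34.9, 105.8]
eef_rot: [[-0.985, 0.174, 0.0], [0.174, 0.985, -0.001], [-0.0, -0.001, -1.0]]
force: [-2.7, -2.7, 4.6]
opening: 26.0
gripper_force: 3.0
t: 20.55
ee_pos: [482.2, -34.4, 105.5]
eef_rot: [[-0.985, 0.174, -0.0], [0.174, 0.985, 0.0], [0.0, 0.0, -1.0]]
force: [-0.2, -0.0, 0.1]
opening: 58.5
gripper_force: 0.0
```

```bash
python3 -m creep '{"jaw":[-0.4,-0.4,-0.4,-0.4,-0.4,-0.4,-0.4,-0.4],"xyz":[[0,0,-0.5],[0,0,-1.5],[0,0,-3],[0,0,-3.5],[0,0,-3.5],[0,0,-3.5],[0,0,-2],[0,0,0]],"turn":[0,0,0,0,0,0,0,0]}'
cat > chk.py <<'E'
from h import *
for n in('top','side'):
    c=cap(n); W=cloud(c); I=c['image'].astype(int)
    k=(abs(W[...,2]-84)<9)&(abs(W[...,0]-470)<90)&(abs(W[...,1]+31)<110)&(I.max(2)-I.min(2)<45)&(I.max(2)>60)
    k=cv2.morphologyEx(k.astype(np.uint8),cv2.MORPH_OPEN,np.ones((3,3)))>0
    Q=W[k]; print(n,len(Q))
    if len(Q)<100: continue
    co=np.linalg.lstsq(np.c_[Q[:,0]-470,Q[:,1]+31,np.ones(len(Q))],Q[:,2],rcond=None)[0]
    print('slope',co[:2].round(3),'z',co[2].round(1),cv2.minAreaRect(Q[:,:2].astype(np.float32)))
    # lever handle
    k=(W[...,2]>150)&(W[...,2]<215)&(abs(W[...,0]-490)<80)&(W[...,1]<-195)&(W[...,1]>-280)
    H=W[k]; 
    if len(H)>20:
        print('handle',len(H),cv2.minAreaRect(H[:,:2].astype(np.float32)),np.percentile(H[:,2],[5,50,95]).round(1),'mean',np.median(H,0).round(1))
E
python3 chk.py
```

```text
t: 21.22
ee_pos: [484.3, -34.4, 286.3]
eef_rot: [[-0.985, 0.174, 0.009], [0.174, 0.985, 0.001], [-0.008, 0.003, -1.0]]
force: [-0.1, 0.4, 0.7]
opening: 61.5
gripper_force: 0.0
top 1009
slope [ 0.012 -0.001] z 84.9 ((449.53204345703125, -27.144287109375), (159.4117431640625, 85.59835815429688), 80.00609588623047)
handle 323 ((507.8437805175781, -240.5988006591797), (43.63434600830078, 101.6001968383789), 89.95637512207031) [158.3 183.8 190.9] mean [ 516.6 -243.9  183.8]
side 1201
slope [ 0.003 -0.007] z 83.5 ((466.31756591796875, -46.13286590576172), (196.09556579589844, 122.0035400390625), 80.36107635498047)
handle 45 ((507.80731201171875, -247.13323974609375), (16.30487060546875, 98.10298919677734), 80.53633117675781) [177.8 184.1 188.8] mean [ 515.5 -247.5  184.1]
```

The top half is home: level, with its upper face at 84 mm. Next is the lever.

```bash
python3 go.py 499 -248 280 80.2
```

```text
t 21.32 p [482.3 -34.4 281.7] yaw 79.94 tilt [ 0.002  0.001 -1.   ] q6 -119.3 F [-0.3 -0.  -0.7] open 61.7
shift cm [ -5.37 -20.74   0.15] rows>= 5.1 turn -0.26
```

```bash
python3 -m creep '{"jaw":[-0.4,-0.4,-0.4,-0.4,-0.4,-0.4,-0.4,-0.4],"xyz":[[-0.5,-2,0],[-0.9,-3.5,0],[-0.9,-3.5,0],[-0.9,-3.5,0],[-0.9,-3.5,0],[-0.8,-3,0],[-0.5,-1.7,0],[0,0,0]],"turn":[0,0,0,0,0,0,0,0]}';python3 go.py 499 -248 178 80.2
```

```text
t: 21.98
ee_pos: [498.5, -250.6, 278.5]
eef_rot: [[-0.984, 0.178, -0.004], [0.178, 0.984, 0.0], [0.004, -0.0, -1.0]]
force: [0.4, 0.6, -0.8]
opening: 61.2
gripper_force: 0.0
t 21.98 p [ 498.5 -250.6  278.5] yaw 79.77 tilt [-0.004  0.    -1.   ] q6 -93.7 F [ 0.4  0.6 -0.8] open 61.2
shift cm [-0.04  0.27 10.05] rows>= 2.4 turn -0.43
```

```bash
python3 -m creep '{"jaw":[-0.4,-0.4,-0.4,-0.4,-0.4,-0.4],"xyz":[[0,0.1,2],[0,0.1,2],[0,0,2],[0,0,2],[0,0,2],[0,0,0]],"turn":[0,0,0,0,0,0]}';python3 -m creep '{"jaw":[0,0.2,0.4,0.8,0.8,0.8,0.8,0.8],"xyz":[[0,0,0],[0,0,0],[0,0,0],[0,0,0],[0,0,0],[0,0,0],[0,0,0],[0,0,0]],"turn":[0,0,0,0,0,0,0,0]}' 12
```

```text
t: 22.48
ee_pos: [496.6, -244.5, 175.7]
eef_rot: [[-0.985, 0.175, -0.008], [0.175, 0.985, 0.002], [0.008, 0.001, -1.0]]
force: [-0.4, 0.1, 0.0]
opening: 61.3
gripper_force: 0.0
t: 23.15
ee_pos: [499.5, -247.3, 181.6]
eef_rot: [[-0.985, 0.174, 0.0], [0.174, 0.985, -0.003], [-0.001, -0.002, -1.0]]
force: [-1.8, -8.6, 3.2]
opening: 19.2
gripper_force: 12.0
```

The bar is gripped at a 19–20 mm opening. I'll follow the arc to a lean of about +0.4 rad.

```bash
python3 -m creep '{"jaw":[0.8,0.8,0.8,0.8,0.8,0.8,0.8],"xyz":[[0,0.88,-0.82],[0,0.95,-0.72],[0,1.03,-0.62],[0,1.08,-0.53],[0,1.12,-0.41],[0,1.16,-0.3],[0,0,0]],"turn":[0,0,0,0,0,0,0]}'; python3 -m creep '{"jaw":[0.8,0.8,0.8,0.8,0.8,0.8,0.8],"xyz":[[0,1.19,-0.18],[0,1.19,-0.06],[0,1.19,0.06],[0,1.19,0.18],[0,1.16,0.3],[0,1.12,0.41],[0,0,0]],"turn":[0,0,0,0,0,0,0]}'
```

```text
t: 23.73
ee_pos: [511.1, -185.5, 217.5]
eef_rot: [[-0.985, 0.173, 0.003], [0.173, 0.985, -0.004], [-0.003, -0.003, -1.0]]
force: [-4.9, -7.7, 11.9]
opening: 19.5
gripper_force: 12.0
t: 24.32
ee_pos: [523.7, -115.0, 208.6]
eef_rot: [[-0.985, 0.173, 0.002], [0.173, 0.985, -0.002], [-0.002, -0.001, -1.0]]
force: [-0.2, -4.8, 6.5]
opening: 19.5
gripper_force: 12.0
```

```bash
python3 -m creep '{"jaw":[0.8,0.8,0.8,0.8],"xyz":[[0,1.08,0.55],[0,0.5,0.35],[0,0,0],[0,0,0]],"turn":[0,0,0,0]}'; python3 -m creep '{"jaw":[0.8,0.8,0.8,0.8],"xyz":[[0,0.3,0.2],[0,0.2,0.15],[0,0,0],[0,0,0]],"turn":[0,0,0,0]}'
```

```text
t: 24.65
ee_pos: [526.3, -100.2, 199.9]
eef_rot: [[-0.985, 0.174, 0.002], [0.174, 0.985, -0.001], [-0.002, -0.001, -1.0]]
force: [-0.4, -3.5, 5.7]
opening: 19.4
gripper_force: 12.0
t: 24.98
ee_pos: [527.0, -96.2, 196.8]
eef_rot: [[-0.985, 0.174, 0.002], [0.174, 0.985, -0.002], [-0.002, -0.002, -1.0]]
force: [-1.1, -6.5, 10.4]
opening: 19.4
gripper_force: 12.0
```

```bash
python3 -m creep '{"jaw":[0.8,0.8,0.8,0.8,0.8],"xyz":[[0,0.2,0.14],[0,0,0],[0,0,0],[0,0,0],[0,0,0]],"turn":[0,0,0,0,0]}'; python3 -m creep '{"jaw":[0.8,0.8,0.8,0.8],"xyz":[[0,0.12,0.08],[0,0,0],[0,0,0],[0,0,0]],"turn":[0,0,0,0]}'
```

```text
t: 25.4
ee_pos: [527.1, -95.8, 196.4]
eef_rot: [[-0.985, 0.174, 0.002], [0.174, 0.985, -0.005], [-0.003, -0.004, -1.0]]
force: [-3.8, -12.7, 15.2]
opening: 19.3
gripper_force: 12.0
t: 25.73
ee_pos: [527.2, -95.5, 196.1]
eef_rot: [[-0.985, 0.174, 0.002], [0.174, 0.985, -0.006], [-0.003, -0.006, -1.0]]
force: [-5.2, -16.9, 17.6]
opening: 19.6
gripper_force: 12.0
```

The force climbs while the position holds, so the lever is at its stop. I'll carry it back along the arc.

```bash
python3 -m creep '{"jaw":[0.8,0.8,0.8,0.8,0.8,0.8,0.8,0.8],"xyz":[[0,-1.32,-0.92],[0,-1.08,-0.55],[0,-1.12,-0.41],[0,-1.16,-0.3],[0,-1.19,-0.18],[0,-1.19,-0.06],[0,-1.19,0.06],[0,-1.19,0.18]],"turn":[0,0,0,0,0,0,0,0]}'; python3 -m creep '{"jaw":[0.8,0.8,0.8,0.8,0.8,0.8,0.8,0.8],"xyz":[[0,-1.16,0.3],[0,-1.12,0.41],[0,-1.08,0.53],[0,-1.03,0.62],[0,-0.95,0.72],[0,-0.88,0.82],[0,0,0],[0,0,0]],"turn":[0,0,0,0,0,0,0,0]}'; python3 go.py 499.5 -247.3 181.6 80
```

```text
t: 26.4
ee_pos: [509.9, -185.5, 214.4]
eef_rot: [[-0.985, 0.175, -0.0], [0.175, 0.985, 0.0], [0.001, 0.0, -1.0]]
force: [-0.7, -2.1, -3.4]
opening: 19.2
gripper_force: 12.0
t: 27.07
ee_pos: [499.4, -246.8, 179.6]
eef_rot: [[-0.985, 0.175, -0.001], [0.175, 0.985, -0.0], [0.001, -0.001, -1.0]]
force: [-0.0, -2.8, -2.6]
opening: 19.8
gripper_force: 12.0
t 27.07 p [ 499.4 -246.8  179.6] yaw 79.91 tilt [-0.001 -0.    -1.   ] q6 -94.0 F [-0.  -2.8 -2.6] open 19.8
shift cm [-0.02 -0.05 -0.2 ] rows>= 0.1 turn -0.09
```

Now I'll open, rise clear and check.

```bash
python3 -m creep '{"jaw":[0,-0.4,-0.6,-0.6,-0.6,-0.6,-0.6,-0.6],"xyz":[[0,0,0],[0,0,0],[0,0,0],[0,0,0],[0,0,0],[0,0,-0.5],[0,0,-1.5],[0,0,-3]],"turn":[0,0,0,0,0,0,0,0]}'; python3 -m creep '{"jaw":[-0.6,-0.6,-0.6,-0.6,-0.6,-0.6,-0.6,-0.6],"xyz":[[0,0,-3],[0,0,-3],[0,-2,-2],[0,-3,0],[0,-3,0],[0,-3,0],[0,0,0],[0,0,0]],"turn":[0,0,0,0,0,0,0,0]}'; python3 chk.py
python3 - <<'E'
from h import *
c=cap('side'); cv2.imwrite('pics/s6.png',cv2.resize(c['image'][100:320,200:420,::-1],None,fx=2.5,fy=2.5))
E
```

```text
t: 27.73
ee_pos: [497.9, -245.0, 228.4]
eef_rot: [[-0.985, 0.175, -0.006], [0.175, 0.985, 0.002], [0.006, 0.001, -1.0]]
force: [0.5, -0.3, -0.1]
opening: 66.6
gripper_force: 0.0
t: 28.4
ee_pos: [479.9, -355.2, 310.6]
eef_rot: [[-0.984, 0.177, -0.0], [0.177, 0.984, 0.0], [0.0, 0.0, -1.0]]
force: [-0.1, -0.4, -0.2]
opening: 69.9
gripper_force: 0.0
top 1803
slope [ 0.003 -0.   ] z 84.6 ((467.4637756347656, -30.635498046875), (160.5625, 121.89056396484375), 80.27200317382812)
side 1194
slope [ 0.    -0.004] z 83.4 ((466.7620849609375, -44.14488220214844), (195.9578857421875, 121.27484130859375), 79.84043884277344)
handle 250 ((510.8682861328125, -246.49386596679688), (100.13103485107422, 48.25584411621094), 7.37418794631958) [155.1 179.4 186.8] mean [ 519.1 -241.7  179.4]
```

View pics/s6.png

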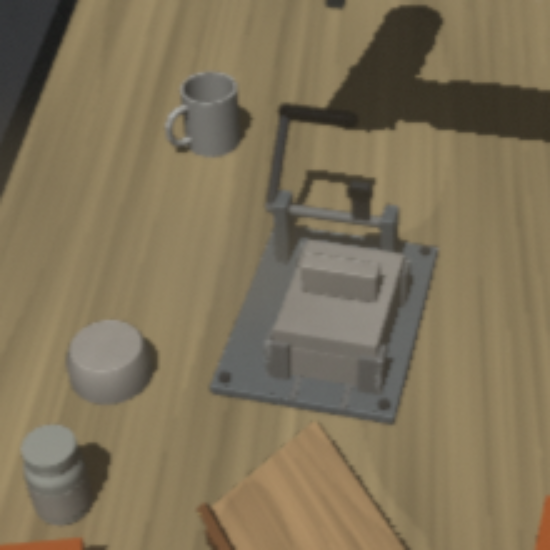

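The mould is closed at about (340,310) in the crop, between the guides, and the top view fits 160.6 x 121.9 mm, level, at 84.6 mm. The lever is back at rest with its handle at (318,115), and the mug, jar and round mould are where they were.

```bash
python3 -c "from cell import r; print(r.finish_job())"
```

```text
the job is handed in; nothing more can be done
None
```

The job is handed in: the top half sits level and home between the guides, the lever was pulled to its stop and is back at rest, and the mug, jar and round mould were left untouched, though the hand-in call gave no verdict.

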